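Empty the reagent tray into the fridge rack, in order

ROBOT

A 6-joint arm with a two-finger parallel gripper is mounted at the origin on the work surface. World frame = base frame: x ahead of the robot, y to its left, z up, the work surface at z = 0. Lengths are in mm, angles in rad, forces in N, time in s.
With the tool pointing down it reaches from about 325 to 875 mm from the base axis. Payload 4.4 kg.
Tool frame: the origin (TCP) lies between the finger pads; the fingertips stand 22 mm ahead of it and the grasp point (between the pads) lies 3 mm ahead of it; z points along the fingers, y is the line along which they close (so a half turn about z gives the same grasp; the last joint's range is limited). The gripper opens to 85 mm and grips with 20 to 120 N. Pads are 22 mm wide; open, the fingers measure 114 mm over their backs; the gripper's body (76 mm by 85 mm) begins 54 mm behind the grasp point. The pads swing forward as they close: fully open they stand 13 mm farther back than shut.
Start: joints at [-1.429, 0.207, 1.542, -0, 1.393, -0.15], TCP at [165.952, -550.534, 223.782] pointing down, gripper open.
Joint ranges: [-2.73, 2.73], [-0.86, 2.22], [0.23, 2.46], [-1.11, 4.25], [0.08, 2.63], [-2.82, 2.82]. Speed limits (rad/s): [2.79, 2.79, 3.14, 3.14, 3.14, 3.14].

INTERFACE

Orientations are given as a 3x3 rotation matrix whose columns are the frame's x, y, z axes.
In Python, from station import manip gives the robot as it stands.
- The arm moves only by the tool drive_tool, never from a script. Its argument "commands" is a list of rows, each a list of 7 numbers: the turn, a rotation vector about the tool's x, y, z each as a share of 180 degrees, from -1 to 1, then the shift along the tool's x, y, z each as a share of 0.2 m, from -1 to 1, then the gripper's target within -1 to 1 (fully open at 1, half-way at 0, shut at -1). A call has 1 to 10 rows; each row is the pose to reach, as a shift and turn from the pose commanded when the call began, along the tool's axes at that moment, turning the shorter way round; what a row does not reach only later rows make up. A row lasts 1/10 s, in which the tool goes at most 50 mm and 8.59 degrees, less where a joint would pass 70% of its speed; a pose out of reach is approached as far as the arm can. A call with a number of a shift or a turn outside -1 to 1 is refused whole. A call with a gripper value outside its range is refused whole. The fingers move at their own pace and stop on an object; "newtons" is the grip in N (left out, the last holds). Time passes only in rows, so rows that repeat a pose let the fingers close. It gives the time, the measured TCP pose, the force, the opening and the grip force at its end, in the units of the state.
- manip.sense(): the state, without advancing time (a new reading comes with each control period).
- manip.camera(name): name is "scene" or "side" or "wrist"; returns a dict with "image" (420x560x3 uint8, blue, green, red), "fx", "fy", "cx", "cy" (pixels), "k1" (the pictures are not rectified: a ray, as slopes to the right and down, at radius r is drawn at 1 + k1 r^2 times it, then the intrinsics apply), "world_to_cam" (4x4, takes a point from world to camera coordinates). Camera axes: x right, y down, z forward; pixel columns grow to the right and rows downward; lengths in mm; the calibration is good to about 2 mm. A picture is of the moment at which its call begins. There is no depth.
- manip.sign_off(): hands the job in; it is judged then, once.
The state is a dict: "t": time; "joints": joint angles; "joint_velocities": joint speeds; "effort": joint torques, N m; "tool_pos": TCP position; "orientation": TCP orientation; "wrist_force": force on the tool from outside, world axes, zero at the start; "ft_torque": the same for the moment, N m; "grip_width": finger opening in mm; "finger_force": force on a finger pad.
Only numpy, scipy, OpenCV 4.12 (cv2) and the standard library are available. Lean on these libraries where they do the work, as an engineer would, in place of code of your own. Each camera call takes 0.05 s, during which the arm holds its last target. There are 200 camera calls.

TASK

Clear the analyser for the night: move the four reagent bottles from the aluminium reagent tray into the empty red fridge rack, one to a cell, in the same order as they stand now, so that they can go back to the same positions tomorrow. The bottle next to the tray's pull handle goes into the cell next to the rack's carrying handle, and so on down the row. Keep every bottle upright, and set it down on the floor of its cell rather than dropping it.

Things in the scene. Friction and masses are not known exactly. Their poses are not given: they have to be found in the camera images.
- tall_centre (a point): loose reagent bottle, a tall round bottle: body 34 mm diameter, 98 mm high in all, white body with a flat grey screw cap 28 mm wide on top (the cap takes the uppermost 21 mm). This point is on its axis, half-way up (49 mm above its underside); the z axis points up. About 120 g. At the start it stands upright in one of the four adapters of the reagent tray, its underside 7 mm above the bench.
- jar_centre (a point): loose reagent bottle, a squat wide-mouth round jar: 42 mm diameter from bottom to top, 68 mm high, white body and a flat grey cap as wide as the jar (uppermost 20 mm). This point is on its axis, half-way up (34 mm above its underside); the z axis points up. About 100 g. At the start it stands upright in one of the four adapters of the reagent tray, its underside 7 mm above the bench.
- square_centre (a point): loose reagent bottle, a square bottle: body 36 x 36 mm up to 60 mm, 82 mm high in all, with a round grey cap 25 mm wide on top; its flat sides are parallel to the tray's sides at the start (within about 5 degrees). This point is on its axis, half-way up (41 mm above its underside); the z axis points up. About 110 g. At the start it stands upright in one of the four adapters of the reagent tray, its underside 7 mm above the bench.
- dropper_centre (a point): loose reagent bottle, a slim round dropper bottle: body 26 mm diameter up to 50 mm, then a grey collar 19 mm wide and a thin black rubber teat 12 mm wide, 84 mm high in all. This point is on its axis, half-way up (42 mm above its underside); the z axis points up. About 70 g. At the start it stands upright in one of the four adapters of the reagent tray, its underside 7 mm above the bench.
- seat_tall: grey plastic bottle adapter (round ring, bore 40 mm, for the tall bottle), fixed in the reagent tray: plate 56 x 56 x 3 mm with a rim 11 mm high, its rim ending 15 mm above the bench. Origin: centre of its underside. It stays in the tray, and so still marks where its bottle stood after that has gone.
- seat_jar: grey plastic bottle adapter (round ring, bore 48 mm, for the jar), fixed in the reagent tray: plate 56 x 56 x 3 mm with a rim 11 mm high, its rim ending 15 mm above the bench. Origin: centre of its underside. It stays in the tray, and so still marks where its bottle stood after that has gone.
- seat_square: grey plastic bottle adapter (square rim, opening 42 mm, for the square bottle), fixed in the reagent tray: plate 56 x 56 x 3 mm with a rim 11 mm high, its rim ending 15 mm above the bench. Origin: centre of its underside. It stays in the tray, and so still marks where its bottle stood after that has gone.
- seat_dropper: grey plastic bottle adapter (round ring, bore 32 mm, for the dropper bottle), fixed in the reagent tray: plate 56 x 56 x 3 mm with a rim 11 mm high, its rim ending 15 mm above the bench. Origin: centre of its underside. It stays in the tray, and so still marks where its bottle stood after that has gone.
- reagent_tray: the analyser's low aluminium reagent tray, fixed on the bench, 66 mm (x) by 252 mm (y), rim 12 mm high, floor 4 mm thick; holds four grey adapters with a bottle in each, in a row along its y axis at y = +93, +31, -31, -93 mm. Origin: centre of its underside; z up. A flat dark steel pull handle (a loop reaching y = +160 mm, 14 mm high) is on its +y end, a short steel tongue on its -y end.
- fridge_rack: the fridge rack: a low red moulded bottle rack, empty, fixed on the bench, 66 mm (x) by 252 mm (y), with four open square cells in a row along its y axis, centres at y = +93, +31, -31, -93 mm (x = 0). Each cell is 58 x 58 mm inside, its floor 4 mm above the bench, walls and dividers 4 mm thick and 16 mm high above the bench. Origin: centre of its underside; z up. An upright red carrying handle (a loop 56 mm wide, 45 mm high, at y = +146 mm) is on its +y end.

How it is judged:
By the outcome, as a careful person would: the job done as asked, in the order asked, and still so for the second after the job is handed in, with the robot touching nothing.
It also fails if it takes over 112 s, if anything falls off the work surface, if the arm or the gripper's body presses on something with over 40 N, if the wrist force passes 120 N, or if a joint passes its speed limit or range.

## Working session

There is one attempt and no reset: what is moved stays moved. The work goes in short steps, Python scripts to look and compute and a tool call to move; the robot and the scene stay as the last step left them, time stands still between calls to the robot, and variables do not carry over. Pictures are saved under pics/ and viewed, at most 14 in all, crops included, and the job is handed in when it is done.

Besides the shell and the picture viewer there is one more tool, called after ">>>" in YAML: its name, and indented under it one key for each argument. drive_tool: Moves the arm, as the interface text tells. Its arguments: {"type":"object","properties":{"commands":{"type":"array"},"newtons":{"type":"number"}},"required":["commands"]}

```bash
ls; mkdir -p pics; python3 - <<'E'
from station import manip
import cv2
for n in("scene","side"):
    c=manip.camera(n); cv2.imwrite(f"pics/{n}0.png",c["image"]); print(n,c["fx"],c["k1"],c["world_to_cam"].round(3).tolist())
print(manip.sense())
E
```

```text
pics
scene 415.78637001090345 0.0255297740626171 [[-0.055, 0.998, -0.017, 39.724], [0.818, 0.035, -0.573, -388.571], [-0.572, -0.045, -0.819, 1433.058], [0.0, 0.0, 0.0, 1.0]]
side 456.8765005729171 -0.03831580863158477 [[0.907, -0.421, 0.018, -488.991], [-0.307, -0.69, -0.655, 182.869], [0.288, 0.589, -0.755, 856.871], [0.0, 0.0, 0.0, 1.0]]
{'t': 0.1, 'joints': array([-1.42847768e+00,  2.07372078e-01,  1.54284449e+00, -1.13273634e-05,
        1.39348209e+00, -1.50522341e-01]), 'joint_velocities': array([-4.20010564e-04, -2.42728994e-03, -2.04334402e-03, -2.64704758e-05,
       -5.42082647e-04, -8.37556092e-04]), 'effort': array([-6.21746985e-04, -3.84092617e+01, -2.92547429e+01, -3.46556117e-04,
        4.86968842e-03,  1.51073385e-05]), 'tool_pos': array([ 165.85885197, -549.81886117,  222.7048697 ]), 'orientation': array([[ 9.57427091e-01,  2.88675025e-01, -3.09749474e-04],
       [ 2.88675030e-01, -9.57424873e-01,  2.08312744e-03],
       [ 3.04785014e-04, -2.08385958e-03, -9.99997782e-01]]), 'wrist_force': array([-0.08450381, -0.17000425, -0.5087213 ]), 'ft_torque': array([ 0.00509676,  0.00264392, -0.06343318]), 'finger_force': 0.0, 'grip_width': 85.68835731171109}
```

View pics/scene0.png

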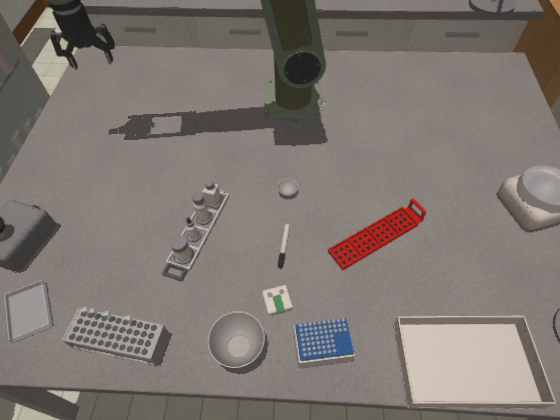

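View pics/side0.png

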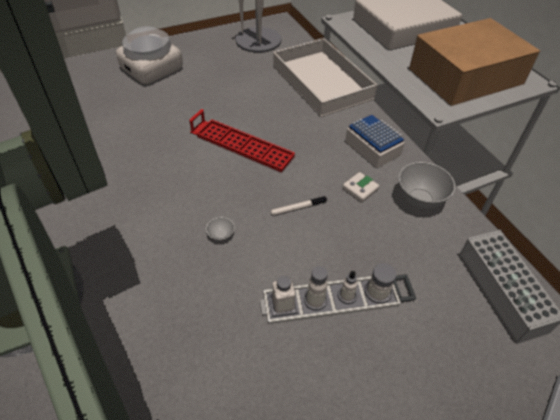

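The scene camera shows the tray handle at about (173,270) and the row from the handle is jar, dropper, tall, square. The rack handle is at about (418,208). I'll enlarge both to pick out the corners.

```bash
python3 - <<'E'
import cv2,numpy as np
a=cv2.imread("pics/scene0.png");b=cv2.imread("pics/side0.png")
def cr(im,x,y,w,h,s): return cv2.resize(im[y:y+h,x:x+w],None,fx=s,fy=s,interpolation=cv2.INTER_CUBIC)
cv2.imwrite("pics/c1.png",np.hstack([cr(a,155,175,80,110,5),cr(a,325,190,0+80,110,5)]))
A=cr(a,325,195,110,80,5)
cv2.imwrite("pics/c1.png",np.hstack([cr(a,155,175,80,110,5)[:550],np.pad(cr(a,330,195,100,80,4),((0,230),(0,0),(0,0)))]))
cv2.imwrite("pics/c2.png",np.vstack([cr(b,255,255,170,70,4),cr(b,185,105,120,70,4)[:,:480].copy() if 0 else np.pad(cr(b,185,105,120,70,4),((0,0),(0,200),(0,0)))]))
E
```

```text
(no output)
```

View pics/c1.png

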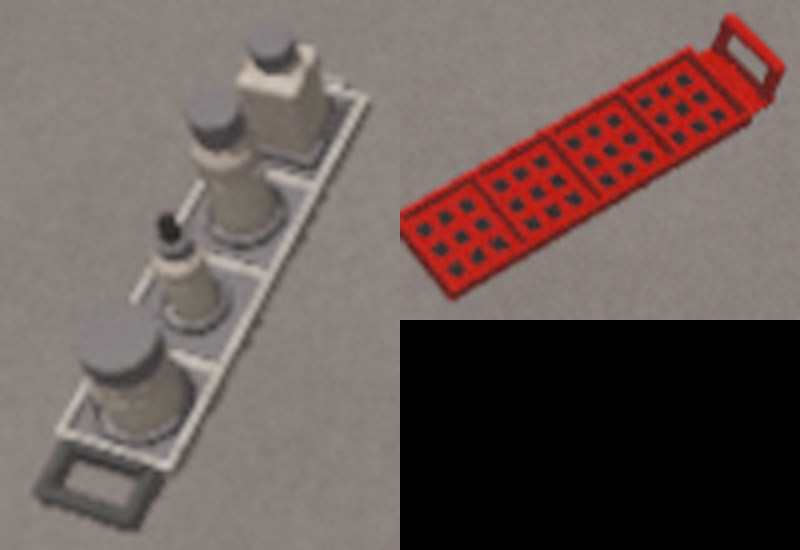

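View pics/c2.png

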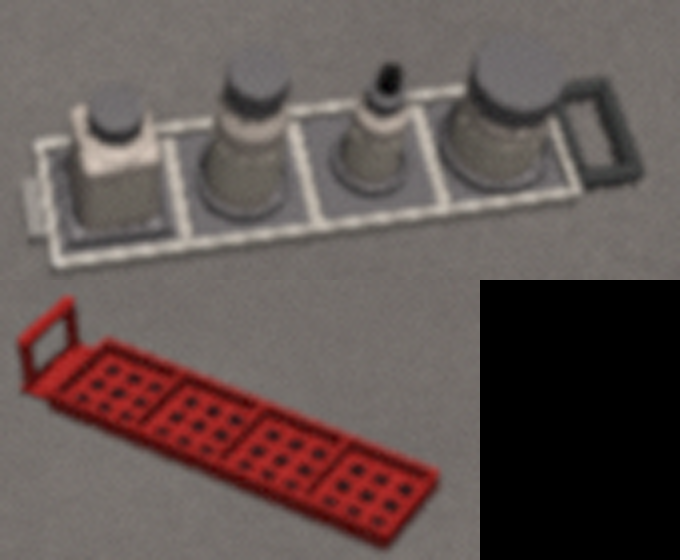

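Tray row from the handle: jar, dropper, tall, square. I'll fit both poses from the corners and the rack's hole grids.

```bash
cat > h.py <<'E'
from station import manip
import numpy as np, cv2
from scipy.optimize import least_squares
from scipy.spatial.transform import Rotation as R
def proj(c,P):
    q=np.c_[P,np.ones(len(P))]@np.array(c["world_to_cam"])[:3].T
    s=q[:,:2]/q[:,2:]; s=s*(1+c["k1"]*(s**2).sum(1,keepdims=True))
    return s*[c["fx"],c["fy"]]+[c["cx"],c["cy"]]
def place(p,L): # p=x,y,th ; local->world
    L=np.asarray(L,float); c,s=np.cos(p[2]),np.sin(p[2])
    return np.c_[L[:,:2]@np.array([[c,s],[-s,c]])+p[:2],L[:,2]]
def fit(obs,p0): # obs: list of (cam, L, px)
    f=lambda p:np.concatenate([(proj(c,place(p,L))-px).ravel() for c,L,px in obs])
    r=least_squares(f,p0,x_scale=[100,100,1],loss="soft_l1"); return r.x,r.fun.reshape(-1,2)
def go(xyz,th,clear=None):
    """shift/turn shares from the present pose to TCP xyz with tool y along world angle th (mod pi), tool down"""
    s=manip.sense(); O=np.array(s["orientation"]); best=None
    for a in (th,th+np.pi):
        y=np.array([np.cos(a),np.sin(a),0]); z=np.array([0,0,-1]); T=np.c_[np.cross(y,z),y,z]
        v=R.from_matrix(O.T@T).as_rotvec()/np.pi
        if best is None or np.linalg.norm(v)<np.linalg.norm(best): best=v
    d=O.T@(np.array(xyz)-s["tool_pos"])/200
    print("turn",best.round(4),"shift",d.round(4),"j6",round(s["joints"][5],2),"at",s["tool_pos"].round(1),"F",np.round(s["wrist_force"],1),"w",round(s["grip_width"],1),"t",s["t"])
E
python3 - <<'E'
from h import *
a=manip.camera("scene");b=manip.camera("side")
A=lambda p:(np.array(p)+.5)/5-.5+[155,175]
B=lambda p:(np.array(p)+.5)/4-.5
t,r=fit([(a,[[33,126,12],[-33,126,12],[-33,-126,12]],A([[58,432],[172,470],[370,97]])),
 (b,[[-33,-126,12],[33,-126,12],[33,126,12]],B([[38,142],[57,265],[580,193]])+[255,255])],[500,-250,-2.2])
print(t,r.round(1).tolist())
ce=[[0,y,4] for y in(93,31,-31,-93)]
k,q=fit([(a,ce,B([[281,109],[217,145],[137,193],[62,237]])+[330,195]),(b,ce,B([[120,98],[197,132],[280,170],[367,208]])+[185,105])],[500,180,.5])
print(k,q.round(1).tolist())
np.savez("p.npz",t=t,k=k)
for n,y in zip(("jar","drop","tall","sq"),(93,31,-31,-93)): print(n,place(t,[[0,y,0]])[0,:2].round(1),place(k,[[0,y,0]])[0,:2].round(1))
E
```

```text
[ 535.88046871 -235.12615647   -1.84004272] [[-0.8, -0.3], [-0.2, -0.7], [-1.1, -1.4], [-0.5, -0.9], [-0.1, -0.2], [1.4, -1.6]]
[548.53520875 238.73079904   0.60526404] [[1.7, -0.5], [-0.2, 0.8], [1.4, -0.6], [1.1, -0.7], [0.2, 2.0], [0.8, 1.8], [0.6, 0.8], [0.1, 0.2]]
jar [ 625.5 -259.9] [495.6 315.2]
drop [ 565.8 -243.4] [530.9 264.2]
tall [ 506.  -226.9] [566.2 213.2]
sq [ 446.2 -210.4] [601.5 162.3]
```

```bash
python3 -c "
from h import *
t=np.load('p.npz')['t']; go([506,-227,250],t[2])"
```

```text
turn [-5.000e-04  1.000e-04  1.789e-01] shift [ 2.0945 -1.0558 -0.1329] j6 -0.15 at [ 165.9 -550.   223. ] F [-0.6 -0.2 -0.4] w 85.1 t 0.2
```

>>> drive_tool:
  commands:
    - [0,0,0,1,-0.5,-0.13,1]
    - [0,0,0,1,-0.5,-0.13,1]
    - [0,0,0,1,-0.5,-0.13,1]
    - [0,0,0,1,-0.5,-0.13,1]
    - [0,0,0,1,-0.5,-0.13,1]

```text
t: 0.7
tool_pos: [330.8, -394.3, 250.2]
orientation: [[0.957, 0.291, 0.001], [0.291, -0.957, 0.001], [0.001, -0.0, -1.0]]
wrist_force: [0.6, -0.9, 0.1]
grip_width: 85.1
finger_force: 0.0
```

>>> drive_tool:
  commands:
    - [0,0,0.179,1,-0.5,0,1]
    - [0,0,0.179,1,-0.5,0,1]
    - [0,0,0.179,1,-0.5,0,1]
    - [0,0,0.179,1,-0.5,0,1]
    - [0,0,0.179,1,-0.5,0,1]
    - [0,0,0.179,1,-0.5,0,1]
    - [0,0,0.179,1,-0.5,0,1]
    - [0,0,0.179,1,-0.5,0,1]

```text
t: 1.5
tool_pos: [490.5, -244.1, 249.5]
orientation: [[0.964, -0.267, -0.001], [-0.267, -0.964, -0.0], [-0.001, 0.0, -1.0]]
wrist_force: [-1.8, -0.2, 0.3]
grip_width: 85.4
finger_force: 0.0
```

```bash
python3 -c "
from h import *
t=np.load('p.npz')['t']; go([506,-227,250],t[2])
c=manip.camera('wrist');im=c['image'].copy();cv2.imwrite('pics/w1.png',im)
print(proj(c,place(t,[[33,126,12],[-33,126,12],[33,-126,12],[-33,-126,12],[0,93,75],[0,31,91],[0,-31,105],[0,-93,89]])).round(0).tolist())"
```

```text
turn [ 0.0001  0.0003 -0.0002] shift [ 0.0517 -0.1031 -0.0026] j6 1.22 at [ 490.5 -244.1  249.5] F [-1.8 -0.2  0.3] w 85.4 t 1.5
[[288.0, 26.0], [227.0, 26.0], [287.0, 246.0], [235.0, 246.0], [254.0, 46.0], [254.0, 116.0], [254.0, 186.0], [256.0, 243.0]]
```

View pics/w1.png

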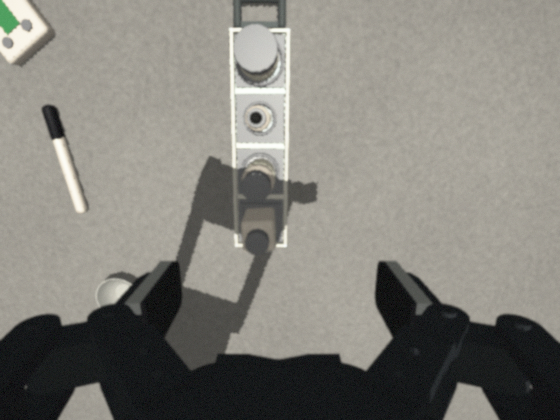

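The wrist view shows tray corners at (290,28), (230,30), (287,246), (234,246) and caps at (256,49), (256,117), (257,184), (257,241). The prediction is within about 2 px, so I'll refine with these.

```bash
python3 -c "
from h import *
z=np.load('p.npz');t=z['t']
c=manip.camera('wrist')
t,r=fit([(c,[[33,126,12],[-33,126,12],[33,-126,12],[-33,-126,12],[0,93,75],[0,31,91],[0,-31,105],[0,-93,89]],np.array([[290,28],[230,30],[287,246],[234,246],[256,49],[256,117],[257,184],[257,241]]))],t)
print(t,r.round(1).tolist());np.savez('p.npz',t=t,k=z['k'])
for y in(93,31,-31,-93):print(place(t,[[0,y,0]])[0,:2].round(1))
p=place(t,[[0,-31,0]])[0]; go([p[0],p[1],140],t[2])"
```

```text
[ 534.25185614 -236.66006101   -1.84953468] [[0.6, -0.6], [-0.7, -3.0], [-0.0, 0.8], [0.9, 0.4], [0.5, -1.9], [-0.1, -0.1], [-1.5, 2.9], [0.1, 3.1]]
[ 623.7 -262.2]
[ 564.1 -245.2]
[ 504.4 -228.1]
[ 444.8 -211.1]
turn [0.0001 0.0001 0.0023] shift [ 0.0462 -0.0986  0.5484] j6 1.22 at [ 490.3 -244.6  249.7] F [-0.8 -0.2 -0.2] w 85.6 t 1.6
```

>>> drive_tool:
  commands:
    - [0,0,0.002,0.046,-0.1,0.25,1]
    - [0,0,0.002,0.046,-0.1,0.5,1]
    - [0,0,0.002,0.046,-0.1,0.6,1]
    - [0,0,0.002,0.046,-0.1,0.7,1]
    - [0,0,0.002,0.046,-0.1,0.8,1]
    - [0,0,0.002,0.046,-0.1,0.87,1]
    - [0,0,0.002,0.046,-0.1,0.922,1]
    - [0,0,0.002,0.046,-0.1,0.922,1]
  newtons: 30

```text
t: 2.4
tool_pos: [504.2, -226.7, 64.1]
orientation: [[0.962, -0.273, -0.002], [-0.273, -0.962, 0.001], [-0.003, -0.001, -1.0]]
wrist_force: [0.1, -0.4, 0.2]
grip_width: 85.8
finger_force: 0.0
```

>>> drive_tool:
  commands:
    - [0,0,0,0,0,0,-1]
    - [0,0,0,0,0,0,-1]
    - [0,0,0,0,0,0,-1]
    - [0,0,0,0,0,0,-1]
    - [0,0,0,0,0,0,-1]
    - [0,0,0,0,0,0,-1]
    - [0,0,0,0,0,0,-1]
    - [0,0,0,0,0,0,-1]
    - [0,0,0,0,0,0,-1]
    - [0,0,0,0,0,0,-1]

```text
t: 3.4
tool_pos: [506.8, -227.6, 67.2]
orientation: [[0.962, -0.272, 0.003], [-0.272, -0.962, -0.002], [0.003, 0.001, -1.0]]
wrist_force: [0.4, 0.2, 6.2]
grip_width: 27.0
finger_force: 47.4
```

```bash
python3 -c "
from h import *
w=manip.camera('wrist')['image'];b=manip.camera('side')['image'];s=manip.camera('scene')['image']
f=lambda i,x,y:cv2.resize(i[y:y+100,x:x+133],(532,400),interpolation=cv2.INTER_CUBIC)
cv2.imwrite('pics/g1.png',cv2.resize(np.hstack([w[:400],f(b,265,230)]),(800,293)))
print(manip.sense())"
```

```text
{'t': 3.55, 'joints': array([-5.77840339e-01,  3.43069245e-01,  1.72379554e+00, -4.32937721e-05,
        1.07115931e+00,  1.26859477e+00]), 'joint_velocities': array([ 0.00014648, -0.00164872, -0.00083682, -0.00096384,  0.00160103,
        0.00119132]), 'effort': array([-4.02177466e-03, -3.61191237e+01, -2.21943462e+01,  2.52286362e-02,
       -6.46236353e-02,  1.27402323e-04]), 'tool_pos': array([ 506.77336123, -227.56690143,   67.13504126]), 'orientation': array([[ 0.96225213, -0.2721434 ,  0.00296841],
       [-0.2721384 , -0.96225608, -0.00198103],
       [ 0.0033955 ,  0.00109843, -0.99999363]]), 'wrist_force': array([ 0.46035652, -0.07555378,  6.03576685]), 'ft_torque': array([0.01301651, 0.03552112, 0.02042155]), 'finger_force': 47.40303931524977, 'grip_width': 26.971476034514335}
```

View pics/g1.png

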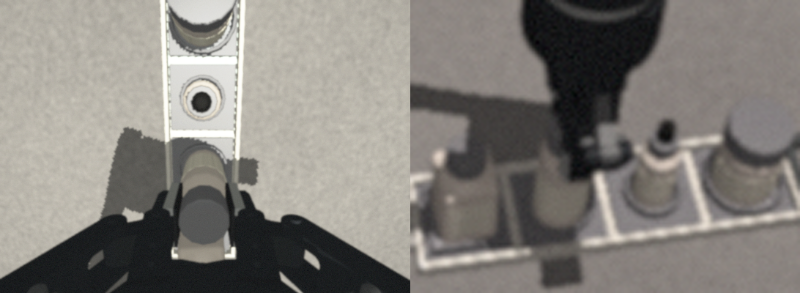

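```bash
python3 -c "
from h import *
t=np.load('p.npz')['t'];w=manip.camera('wrist');b=manip.camera('side')
for n,c in(('w',w),('b',b)):
  for z in(7,84,105):print(n,z,proj(c,place(t,[[0,-31,z]])).round(0))
  print('grasp',proj(c,np.array([[506.8,-227.6,64],[506.8,-227.6,45]])).round(0))
cv2.imwrite('pics/g2.png',cv2.resize(np.hstack([w['image'][200:410,170:390],np.pad(b['image'][230:330,265:375],((0,110),(0,110),(0,0)))]),None,fx=1.8,fy=1.8))
i=b['image'][245:325,270:370];cv2.imwrite('pics/g2.png',np.hstack([cv2.resize(w['image'][200:410,170:390],(419,400),interpolation=2),np.clip(1.8*cv2.resize(i,None,fx=3.8,fy=5,interpolation=2)[:400].astype(float),0,255).astype('uint8')]))
"
```

```text
w 7 [[278. 228.]]
w 84 [[279. 281.]]
w 105 [[279. 306.]]
grasp [[276. 258.]
 [276. 245.]]
b 7 [[315. 300.]]
b 84 [[319. 278.]]
b 105 [[320. 272.]]
grasp [[319. 283.]
 [318. 289.]]
```

View pics/g2.png

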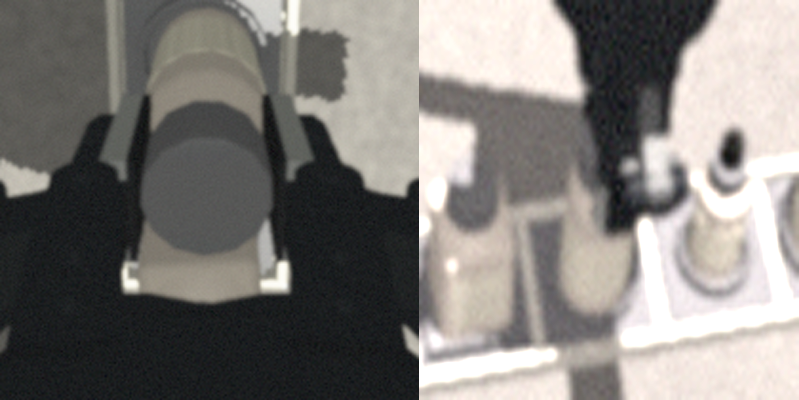

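The wrist close-up shows the bottle where expected, with the cap at about (278,302). The pads sit on the tapered shoulder (opening 27 mm, upward push), so I'll regrip lower on the body.

>>> drive_tool:
  commands:
    - [0,0,0,0,0,0,0.3]
    - [0,0,0,0,0,0,0.3]
    - [0,0,0,0,0,0,0.3]
    - [0,0,0,0,0,0,0.3]
    - [0,0,0,0,0,0.025,0.3]
    - [0,0,0,0,0,0.025,0.3]

```text
t: 4.25
tool_pos: [504.7, -226.3, 59.4]
orientation: [[0.962, -0.272, -0.002], [-0.272, -0.962, 0.001], [-0.002, -0.001, -1.0]]
wrist_force: [-0.2, -0.3, -0.2]
grip_width: 55.3
finger_force: 0.0
```

>>> drive_tool:
  commands:
    - [0,0,0,0,0,0,-1]
    - [0,0,0,0,0,0,-1]
    - [0,0,0,0,0,0,-1]
    - [0,0,0,0,0,0,-1]
    - [0,0,0,0,0,0,-1]
    - [0,0,0,0,0,0,-1]
    - [0,0,0,0,0,0,-1]
    - [0,0,0,0,0,0,-1]

```text
t: 5.05
tool_pos: [505.4, -226.8, 60.4]
orientation: [[0.962, -0.272, 0.0], [-0.272, -0.962, -0.0], [0.0, 0.0, -1.0]]
wrist_force: [0.4, 0.4, -0.2]
grip_width: 31.9
finger_force: 29.8
```

>>> drive_tool:
  commands:
    - [0,0,0,0,0,-0.05,-1]
    - [0,0,0,0,0,-0.15,-1]
    - [0,0,0,0,0,-0.3,-1]
    - [0,0,0,0,0,-0.45,-1]
    - [0,0,0,0,0,-0.6,-1]
    - [0,0,0,0,0,-0.6,-1]
  newtons: 40

```text
t: 5.65
tool_pos: [508.7, -228.8, 186.5]
orientation: [[0.962, -0.272, 0.01], [-0.272, -0.962, -0.006], [0.011, 0.003, -1.0]]
wrist_force: [1.4, -1.0, -0.6]
grip_width: 31.2
finger_force: 39.8
```

>>> drive_tool:
  commands:
    - [0,0,-0.04,0,-0.05,0,-1]
    - [0,0,-0.08,0,-0.15,0,-1]
    - [0,0,-0.12,-0.1,-0.25,0,-1]
    - [0,0,-0.16,-0.1,-0.37,0,-1]
    - [0,0,-0.2,-0.1,-0.5,0,-1]
    - [0,0,-0.24,-0.1,-0.62,0,-1]
    - [0,0,-0.28,-0.1,-0.74,0,-1]
    - [0,0,-0.32,-0.1,-0.85,0,-1]
    - [0,0,-0.36,-0.1,-0.95,0,-1]
    - [0,0,-0.4,-0.1,-1,0,-1]

```text
t: 6.65
tool_pos: [540.1, -27.0, 179.5]
orientation: [[0.551, 0.835, -0.002], [0.835, -0.551, 0.001], [-0.0, -0.002, -1.0]]
wrist_force: [0.5, 0.5, -1.3]
grip_width: 31.3
finger_force: 39.8
```

```bash
sed -i 's/for a in (th,th+np.pi)/for a in (th,)/' h.py; python3 -c "
from h import *
k=np.load('p.npz')['k']; go([566,213,180],k[2])"
```

```text
turn [-6.000e-04 -3.000e-04 -3.783e-01] shift [ 1.0731 -0.5529 -0.0018] j6 0.37 at [540.1 -27.  179.5] F [ 0.5  0.5 -1.3] w 31.3 t 6.65
```

>>> drive_tool:
  commands:
    - [0,0,-0.04,0.1,-0.05,0,-1]
    - [0,0,-0.08,0.2,-0.1,0,-1]
    - [0,0,-0.12,0.3,-0.15,0,-1]
    - [0,0,-0.16,0.42,-0.21,0,-1]
    - [0,0,-0.2,0.54,-0.27,0,-1]
    - [0,0,-0.24,0.66,-0.33,0,-1]
    - [0,0,-0.28,0.78,-0.39,0,-1]
    - [0,0,-0.32,0.88,-0.44,0,-1]
    - [0,0,-0.36,0.95,-0.48,0,-1]
    - [0,0,-0.378,0.95,-0.49,0,-1]

```text
t: 7.65
tool_pos: [564.2, 185.6, 179.3]
orientation: [[-0.568, 0.823, -0.002], [0.823, 0.568, 0.001], [0.001, -0.001, -1.0]]
wrist_force: [0.0, -1.0, -0.7]
grip_width: 31.2
finger_force: 39.8
```

>>> drive_tool:
  commands:
    - [0,0,0,0,0,0,-1]
    - [0,0,0,0,0,0,-1]

```text
t: 7.85
tool_pos: [564.4, 183.3, 179.6]
orientation: [[-0.562, 0.827, -0.001], [0.827, 0.562, -0.0], [0.0, -0.001, -1.0]]
wrist_force: [-1.1, -0.3, -0.7]
grip_width: 31.4
finger_force: 39.8
```

```bash
python3 -c "
from h import *
k=np.load('p.npz')['k']; go([566.2,213.2,100],k[2])
c=manip.camera('wrist');cv2.imwrite('pics/w2.png',c['image'])
print(proj(c,place(k,[[0,y,4] for y in(93,31,-31,-93)]+[[33,126,16],[-33,126,16],[33,-126,16],[-33,-126,16]])).round(0).tolist())
s=manip.sense();p=s['tool_pos'];print(proj(c,np.array([[p[0],p[1],p[2]-60.4+7]])))"
```

```text
turn [-0.0004 -0.0001 -0.0028] shift [0.1181 0.092  0.3982] j6 -0.43 at [564.4 183.3 179.6] F [-1.1 -0.3 -0.7] w 31.4 t 7.85
[[298.0, 30.0], [298.0, 101.0], [297.0, 166.0], [297.0, 226.0], [338.0, -16.0], [260.0, -16.0], [329.0, 259.0], [266.0, 260.0]]
[[279.28361328 227.4682673 ]]
```

View pics/w2.png

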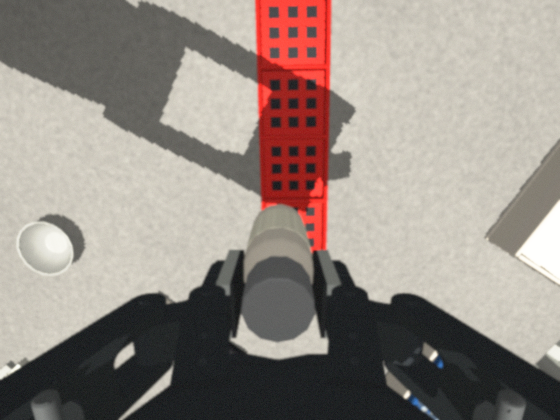

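The wrist view shows the cell centre holes at (294,32), (294,103), (294,168), about 4 px left of prediction. I'll refine the rack pose.

```bash
python3 -c "
from h import *
z=np.load('p.npz');k=z['k'];c=manip.camera('wrist')
k,r=fit([(c,[[0,y,4] for y in(93,31,-31)],np.array([[294,32],[294,103],[294,168]]))],k)
print(k,r.round(1).tolist());np.savez('p.npz',t=z['t'],k=k)
for y in(93,31,-31,-93):print(place(k,[[0,y,0]])[0,:2].round(1))
p=place(k,[[0,-31,0]])[0]; go([p[0],p[1],57.4],k[2])"
```

```text
[546.89098912 235.11129889   0.60843461] [[-0.0, -0.0], [0.0, 0.0], [-0.0, 0.0]]
[493.7 311.4]
[529.2 260.5]
[564.6 209.7]
[600.  158.8]
turn [-0.0002 -0.0001 -0.0039] shift [0.1102 0.075  0.6129] j6 -0.43 at [564.7 183.  180. ] F [-0.1  0.7 -0.9] w 31.4 t 7.95
```

>>> drive_tool:
  commands:
    - [0,0,-0.004,0.11,0.075,0,-1]
    - [0,0,-0.004,0.11,0.075,0.1,-1]
    - [0,0,-0.004,0.11,0.075,0.2,-1]
    - [0,0,-0.004,0.11,0.075,0.3,-1]
    - [0,0,-0.004,0.11,0.075,0.4,-1]
    - [0,0,-0.004,0.11,0.075,0.48,-1]
    - [0,0,-0.004,0.11,0.075,0.54,-1]
    - [0,0,-0.004,0.11,0.075,0.57,-1]
    - [0,0,-0.004,0.11,0.075,0.59,-1]
    - [0,0,-0.004,0.11,0.075,0.595,-1]

```text
t: 8.95
tool_pos: [565.3, 210.2, 61.6]
orientation: [[-0.573, 0.82, 0.001], [0.82, 0.573, 0.0], [-0.0, 0.001, -1.0]]
wrist_force: [0.9, -0.7, 0.4]
grip_width: 31.4
finger_force: 39.9
```

>>> drive_tool:
  commands:
    - [0,0,0,0,0,0.003,-1]
    - [0,0,0,0,0,0.006,-1]
    - [0,0,0,0,0,0.009,-1]
    - [0,0,0,0,0,0.012,-1]
    - [0,0,0,0,0,0.012,-1]

```text
t: 9.45
tool_pos: [564.9, 210.2, 59.1]
orientation: [[-0.573, 0.82, 0.0], [0.82, 0.573, 0.0], [-0.0, 0.0, -1.0]]
wrist_force: [1.0, -0.7, -1.0]
grip_width: 31.6
finger_force: 39.9
```

>>> drive_tool:
  commands:
    - [0,0,0,0,0,0.003,-1]
    - [0,0,0,0,0,0.005,-1]
    - [0,0,0,0,0,0.007,-1]
    - [0,0,0,0,0,0.007,-1]

```text
t: 9.85
tool_pos: [564.9, 210.1, 57.5]
orientation: [[-0.573, 0.82, -0.0], [0.82, 0.573, -0.0], [0.0, -0.0, -1.0]]
wrist_force: [-0.4, 0.1, -1.1]
grip_width: 31.4
finger_force: 39.9
```

>>> drive_tool:
  commands:
    - [0,0,0,0,0,0.003,-1]
    - [0,0,0,0,0,0.005,-1]
    - [0,0,0,0,0,0.005,-1]

```text
t: 10.15
tool_pos: [565.1, 210.2, 57.4]
orientation: [[-0.573, 0.82, 0.0], [0.82, 0.573, 0.0], [-0.0, 0.0, -1.0]]
wrist_force: [-1.8, -0.1, 4.5]
grip_width: 31.5
finger_force: 40.4
```

>>> drive_tool:
  commands:
    - [0,0,0,0,0,0,1]
    - [0,0,0,0,0,0,1]
    - [0,0,0,0,0,0,1]
    - [0,0,0,0,0,0,1]
    - [0,0,0,0,0,-0.2,1]
    - [0,0,0,0,0,-0.4,1]
    - [0,0,0,0,0,-0.6,1]
    - [0,0,0,0,0,-0.65,1]

```text
t: 10.95
tool_pos: [568.5, 210.9, 192.7]
orientation: [[-0.573, 0.82, 0.011], [0.82, 0.573, 0.002], [-0.004, 0.01, -1.0]]
wrist_force: [1.2, 0.5, 1.1]
grip_width: 84.9
finger_force: 0.0
```

```bash
python3 -c "
from h import *
t=np.load('p.npz')['t'];go([623.7,-262.2,190],t[2]+np.pi)"
```

```text
turn [ 0.0026  0.0023 -0.2171] shift [-2.0971 -1.1292  0.0112] j6 -0.4 at [568.5 210.9 192.7] F [1.2 0.5 1.1] w 84.9 t 10.95
```

>>> drive_tool:
  commands:
    - [0,0,0,-1,-0.55,0,1]
    - [0,0,0,-1,-0.55,0,1]
    - [0,0,0,-1,-0.55,0,1]
    - [0,0,0,-1,-0.55,0,1]
    - [0,0,0,-1,-0.55,0,1]

```text
t: 11.45
tool_pos: [589.0, -20.4, 185.8]
orientation: [[-0.571, 0.821, -0.001], [0.821, 0.571, -0.001], [-0.0, -0.001, -1.0]]
wrist_force: [0.3, -0.2, 0.6]
grip_width: 85.5
finger_force: 0.0
```

>>> drive_tool:
  commands:
    - [0,0,-0.217,-1,-0.55,0,1]
    - [0,0,-0.217,-1,-0.55,0,1]
    - [0,0,-0.217,-1,-0.55,0,1]
    - [0,0,-0.217,-1,-0.55,0,1]
    - [0,0,-0.217,-1,-0.55,0,1]
    - [0,0,-0.217,-1,-0.55,0,1]
    - [0,0,-0.217,-1,-0.55,0,1]
    - [0,0,-0.217,-1,-0.55,0,1]

```text
t: 12.25
tool_pos: [613.4, -242.4, 185.7]
orientation: [[-0.961, 0.275, -0.001], [0.275, 0.961, 0.001], [0.002, 0.001, -1.0]]
wrist_force: [-0.5, -0.9, -0.5]
grip_width: 85.5
finger_force: 0.0
```

```bash
python3 -c "
from h import *
t=np.load('p.npz')['t'];go([623.7,-262.2,48],t[2]+np.pi)"
```

```text
turn [ 0.0003 -0.0006  0.    ] shift [-0.0781 -0.0818  0.6884] j6 -1.8 at [ 613.4 -242.4  185.7] F [-0.5 -0.9 -0.5] w 85.5 t 12.25
```

>>> drive_tool:
  commands:
    - [0,0,0,-0.078,-0.082,0.15,1]
    - [0,0,0,-0.078,-0.082,0.3,1]
    - [0,0,0,-0.078,-0.082,0.42,1]
    - [0,0,0,-0.078,-0.082,0.54,1]
    - [0,0,0,-0.078,-0.082,0.63,1]
    - [0,0,0,-0.078,-0.082,0.67,1]
    - [0,0,0,-0.078,-0.082,0.688,1]
    - [0,0,0,-0.078,-0.082,0.688,1]

```text
t: 13.05
tool_pos: [624.7, -263.6, 49.4]
orientation: [[-0.961, 0.275, 0.001], [0.275, 0.961, -0.0], [-0.001, -0.0, -1.0]]
wrist_force: [-0.4, -0.3, -0.5]
grip_width: 85.4
finger_force: 0.0
```

>>> drive_tool:
  commands:
    - [0,0,0,0,0,0,-1]
    - [0,0,0,0,0,0,-1]
    - [0,0,0,0,0,0,-1]
    - [0,0,0,0,0,0,-1]
    - [0,0,0,0,0,0,-1]
    - [0,0,0,0,0,0,-1]
    - [0,0,0,0,0,0,-1]
    - [0,0,0,0,0,0,-1]
    - [0,0,0,0,0,0,-1]
  newtons: 35

```text
t: 13.95
tool_pos: [625.2, -264.2, 50.3]
orientation: [[-0.961, 0.275, 0.002], [0.275, 0.961, -0.001], [-0.002, -0.0, -1.0]]
wrist_force: [-0.1, 1.1, 6.2]
grip_width: 41.1
finger_force: 35.0
```

>>> drive_tool:
  commands:
    - [0,0,0,0,0,-0.05,-1]
    - [0,0,0,0,0,-0.15,-1]
    - [0,0,0,0,0,-0.3,-1]
    - [0,0,0,0,0,-0.45,-1]
    - [0,0,0,0,0,-0.6,-1]
    - [0,0,0,0,0,-0.65,-1]
  newtons: 40

```text
t: 14.55
tool_pos: [625.8, -264.9, 183.1]
orientation: [[-0.961, 0.276, 0.005], [0.275, 0.961, -0.003], [-0.006, -0.002, -1.0]]
wrist_force: [0.7, -0.6, -1.5]
grip_width: 40.4
finger_force: 40.3
```

```bash
python3 -c "
from h import *
k=np.load('p.npz')['k'];go([493.7,311.4,180],k[2])"
```

```text
turn [1.000e-04 2.000e-03 2.175e-01] shift [1.4291e+00 2.5882e+00 2.3000e-03] j6 -1.82 at [ 625.8 -264.9  183.1] F [ 0.7 -0.6 -1.5] w 40.4 t 14.55
```

>>> drive_tool:
  commands:
    - [0,0,0,0.05,0.1,0,-1]
    - [0,0,0,0.14,0.25,0,-1]
    - [0,0,0,0.25,0.45,0,-1]
    - [0,0,0,0.36,0.65,0,-1]
    - [0,0,0,0.48,0.87,0,-1]

```text
t: 15.05
tool_pos: [578.3, -69.0, 177.4]
orientation: [[-0.961, 0.277, -0.002], [0.277, 0.961, 0.0], [0.003, -0.0, -1.0]]
wrist_force: [0.2, 0.3, -0.9]
grip_width: 41.1
finger_force: 40.3
```

>>> drive_tool:
  commands:
    - [0,0,0,0.12,0.22,0,-1]
    - [0,0,0,0.24,0.44,0,-1]
    - [0,0,0,0.36,0.65,0,-1]
    - [0,0,0,0.48,0.87,0,-1]

```text
t: 15.45
tool_pos: [533.7, 124.9, 177.6]
orientation: [[-0.961, 0.276, -0.002], [0.276, 0.961, -0.0], [0.002, -0.001, -1.0]]
wrist_force: [1.0, -0.3, -1.2]
grip_width: 40.7
finger_force: 40.3
```

>>> drive_tool:
  commands:
    - [0,0,0.04,0.11,0.2,0,-1]
    - [0,0,0.08,0.2,0.38,0,-1]
    - [0,0,0.12,0.3,0.55,0,-1]
    - [0,0,0.16,0.38,0.7,0,-1]
    - [0,0,0.2,0.44,0.8,0,-1]
    - [0,0,0.217,0.47,0.84,0,-1]
    - [0,0,0.217,0.47,0.84,0,-1]
    - [0,0,0.217,0.47,0.84,0,-1]

```text
t: 16.25
tool_pos: [490.8, 310.1, 177.8]
orientation: [[-0.574, 0.819, -0.002], [0.819, 0.574, -0.001], [-0.0, -0.002, -1.0]]
wrist_force: [-0.4, -0.6, -1.7]
grip_width: 40.9
finger_force: 40.3
```

```bash
python3 -c "
from h import *
k=np.load('p.npz')['k'];go([493.7,311.4,47],k[2])"
```

```text
turn [-0.0007  0.0001  0.001 ] shift [-0.0029  0.0168  0.6541] j6 -0.2 at [490.8 310.1 177.8] F [-0.4 -0.6 -1.7] w 40.9 t 16.25
```

>>> drive_tool:
  commands:
    - [0,0,0,0,0.017,0.08,-1]
    - [0,0,0,0,0.017,0.2,-1]
    - [0,0,0,0,0.017,0.32,-1]
    - [0,0,0,0,0.017,0.44,-1]
    - [0,0,0,0,0.017,0.54,-1]
    - [0,0,0,0,0.017,0.59,-1]
    - [0,0,0,0,0.017,0.62,-1]
    - [0,0,0,0,0.017,0.635,-1]
    - [0,0,0,0,0.017,0.64,-1]
    - [0,0,0,0,0.017,0.64,-1]

```text
t: 17.25
tool_pos: [495.0, 313.0, 51.9]
orientation: [[-0.573, 0.82, 0.002], [0.82, 0.573, 0.001], [-0.0, 0.002, -1.0]]
wrist_force: [-0.5, 1.2, -1.1]
grip_width: 40.4
finger_force: 40.3
```

>>> drive_tool:
  commands:
    - [0,0,0,0,0,0.003,-1]
    - [0,0,0,0,0,0.006,-1]
    - [0,0,0,0,0,0.009,-1]
    - [0,0,0,0,0,0.009,-1]

```text
t: 17.65
tool_pos: [494.2, 312.8, 49.3]
orientation: [[-0.573, 0.82, 0.0], [0.82, 0.573, 0.0], [-0.0, 0.0, -1.0]]
wrist_force: [0.2, 0.8, -0.7]
grip_width: 40.6
finger_force: 40.3
```

>>> drive_tool:
  commands:
    - [0,0,0,0,0,0.003,-1]
    - [0,0,0,0,0,0.006,-1]
    - [0,0,0,0,0,0.006,-1]

```text
t: 17.95
tool_pos: [494.2, 312.7, 47.8]
orientation: [[-0.573, 0.82, -0.0], [0.82, 0.573, -0.0], [0.0, -0.0, -1.0]]
wrist_force: [-0.3, -0.4, -1.6]
grip_width: 41.1
finger_force: 40.3
```

>>> drive_tool:
  commands:
    - [0,0,0,0,0,0.003,-1]
    - [0,0,0,0,0,0.005,-1]
    - [0,0,0,0,0,0.005,-1]

```text
t: 18.25
tool_pos: [494.4, 312.8, 47.4]
orientation: [[-0.573, 0.82, 0.0], [0.82, 0.573, 0.0], [-0.0, 0.0, -1.0]]
wrist_force: [-0.9, -1.3, 2.1]
grip_width: 40.6
finger_force: 40.5
```

>>> drive_tool:
  commands:
    - [0,0,0,0,0,0,1]
    - [0,0,0,0,0,0,1]
    - [0,0,0,0,0,0,1]
    - [0,0,0,0,0,0,1]
    - [0,0,0,0,0,-0.2,1]
    - [0,0,0,0,0,-0.4,1]
    - [0,0,0,0,0,-0.6,1]
    - [0,0,0,0,0,-0.65,1]

```text
t: 19.05
tool_pos: [497.6, 314.3, 183.1]
orientation: [[-0.573, 0.819, 0.01], [0.82, 0.573, 0.004], [-0.002, 0.011, -1.0]]
wrist_force: [1.5, -0.0, 0.6]
grip_width: 85.5
finger_force: 0.0
```

```bash
python3 -c "
from h import *
t=np.load('p.npz')['t'];go([444.8,-211.1,180],t[2]+np.pi)"
```

```text
turn [ 0.003   0.0018 -0.217 ] shift [-2.0016e+00 -1.7217e+00  1.3000e-03] j6 -0.19 at [497.6 314.3 183.1] F [ 1.5 -0.   0.6] w 85.5 t 19.05
```

>>> drive_tool:
  commands:
    - [0,0,0,-1,-0.86,0,1]
    - [0,0,0,-1,-0.86,0,1]
    - [0,0,0,-1,-0.86,0,1]
    - [0,0,0,-1,-0.86,0,1]
    - [0,0,0,-1,-0.86,0,1]
    - [0,0,0,-1,-0.86,0,1]

```text
t: 19.65
tool_pos: [466.8, 46.5, 176.3]
orientation: [[-0.569, 0.822, -0.001], [0.822, 0.569, -0.001], [-0.0, -0.002, -1.0]]
wrist_force: [0.6, 0.7, 0.2]
grip_width: 85.4
finger_force: 0.0
```

>>> drive_tool:
  commands:
    - [0,0,-0.217,-1,-0.86,0,1]
    - [0,0,-0.217,-1,-0.86,0,1]
    - [0,0,-0.217,-1,-0.86,0,1]
    - [0,0,-0.217,-1,-0.86,0,1]
    - [0,0,-0.217,-1,-0.86,0,1]
    - [0,0,-0.217,-1,-0.86,0,1]
    - [0,0,-0.217,-1,-0.86,0,1]
    - [0,0,-0.217,-1,-0.86,0,1]

```text
t: 20.45
tool_pos: [441.2, -212.5, 176.3]
orientation: [[-0.961, 0.278, -0.001], [0.278, 0.961, 0.002], [0.001, 0.001, -1.0]]
wrist_force: [-0.1, 0.7, -0.0]
grip_width: 85.4
finger_force: 0.0
```

```bash
python3 -c "
from h import *
t=np.load('p.npz')['t'];go([444.8,-211.1,48],t[2]+np.pi)"
```

```text
turn [ 0.0004 -0.0004 -0.001 ] shift [-0.0162  0.0109  0.6416] j6 -1.92 at [ 441.2 -212.5  176.3] F [-0.1  0.7 -0. ] w 85.4 t 20.45
```

>>> drive_tool:
  commands:
    - [0,0,-0.001,-0.016,0.011,0.15,1]
    - [0,0,-0.001,-0.016,0.011,0.3,1]
    - [0,0,-0.001,-0.016,0.011,0.42,1]
    - [0,0,-0.001,-0.016,0.011,0.52,1]
    - [0,0,-0.001,-0.016,0.011,0.59,1]
    - [0,0,-0.001,-0.016,0.011,0.63,1]
    - [0,0,-0.001,-0.016,0.011,0.642,1]
    - [0,0,-0.001,-0.016,0.011,0.642,1]

```text
t: 21.25
tool_pos: [445.5, -210.2, 48.6]
orientation: [[-0.963, 0.271, -0.0], [0.271, 0.963, 0.0], [0.0, 0.0, -1.0]]
wrist_force: [0.0, -0.0, 0.4]
grip_width: 85.4
finger_force: 0.0
```

>>> drive_tool:
  commands:
    - [0,0,0,0,0,0,-1]
    - [0,0,0,0,0,0,-1]
    - [0,0,0,0,0,0,-1]
    - [0,0,0,0,0,0,-1]
    - [0,0,0,0,0,0,-1]
    - [0,0,0,0,0,0,-1]
    - [0,0,0,0,0,0,-1]
    - [0,0,0,0,0,0,-1]
    - [0,0,0,0,0,0,-1]
  newtons: 35

```text
t: 22.15
tool_pos: [445.8, -211.3, 49.4]
orientation: [[-0.962, 0.272, 0.001], [0.272, 0.962, -0.001], [-0.001, -0.0, -1.0]]
wrist_force: [-1.6, 0.5, 5.7]
grip_width: 35.0
finger_force: 34.3
```

Square gripped (35 mm). Lift and carry to the last cell, (600.0, 158.8).

>>> drive_tool:
  commands:
    - [0,0,0,0,0,-0.05,-1]
    - [0,0,0,0,0,-0.15,-1]
    - [0,0,0,0,0,-0.3,-1]
    - [0,0,0,0,0,-0.45,-1]
    - [0,0,0,0,0,-0.6,-1]
    - [0,0,0,0,0,-0.65,-1]
  newtons: 40

```text
t: 22.75
tool_pos: [446.8, -212.3, 182.1]
orientation: [[-0.962, 0.272, 0.005], [0.272, 0.962, -0.004], [-0.006, -0.002, -1.0]]
wrist_force: [0.2, 0.1, -2.2]
grip_width: 35.0
finger_force: 39.4
```

```bash
python3 -c "
from h import *
k=np.load('p.npz')['k'];go([600,158.8,180],k[2])"
```

```text
turn [-1.000e-04  2.100e-03  2.185e-01] shift [-0.2314  1.9938  0.0073] j6 -1.91 at [ 446.8 -212.3  182.1] F [ 0.2  0.1 -2.2] w 35.0 t 22.75
```

>>> drive_tool:
  commands:
    - [0,0,0,-0.01,0.1,0,-1]
    - [0,0,0,-0.03,0.25,0,-1]
    - [0,0,0,-0.06,0.45,0,-1]
    - [0,0,0,-0.08,0.68,0,-1]
    - [0,0,0,-0.1,0.9,0,-1]
    - [0,0,0,-0.116,1,0,-1]

```text
t: 23.35
tool_pos: [521.6, -21.5, 177.2]
orientation: [[-0.963, 0.27, -0.002], [0.27, 0.963, 0.002], [0.002, 0.001, -1.0]]
wrist_force: [-0.0, -1.3, -1.4]
grip_width: 35.4
finger_force: 39.5
```

>>> drive_tool:
  commands:
    - [0,0,0.04,-0.02,0.18,0,-1]
    - [0,0,0.08,-0.04,0.37,0,-1]
    - [0,0,0.12,-0.06,0.56,0,-1]
    - [0,0,0.16,-0.08,0.74,0,-1]
    - [0,0,0.2,-0.1,0.9,0,-1]
    - [0,0,0.218,-0.116,0.994,0,-1]
    - [0,0,0.218,-0.116,0.994,0,-1]
    - [0,0,0.218,-0.116,0.994,0,-1]

```text
t: 24.15
tool_pos: [597.4, 159.9, 177.0]
orientation: [[-0.574, 0.819, -0.003], [0.819, 0.574, -0.001], [0.001, -0.003, -1.0]]
wrist_force: [0.6, -0.0, -0.9]
grip_width: 34.9
finger_force: 39.6
```

```bash
python3 -c "
from h import *
k=np.load('p.npz')['k'];go([600,158.8,46.5],k[2])"
```

```text
turn [-0.001  -0.0003  0.001 ] shift [-0.0126  0.0094  0.6523] j6 -0.49 at [597.4 159.9 177. ] F [ 0.6 -0.  -0.9] w 34.9 t 24.15
```

>>> drive_tool:
  commands:
    - [0,0,0,-0.011,0.005,0.08,-1]
    - [0,0,0,-0.011,0.005,0.2,-1]
    - [0,0,0,-0.011,0.005,0.32,-1]
    - [0,0,0,-0.011,0.005,0.44,-1]
    - [0,0,0,-0.011,0.005,0.54,-1]
    - [0,0,0,-0.011,0.005,0.59,-1]
    - [0,0,0,-0.011,0.005,0.62,-1]
    - [0,0,0,-0.011,0.005,0.635,-1]
    - [0,0,0,-0.011,0.005,0.64,-1]
    - [0,0,0,-0.011,0.005,0.64,-1]

```text
t: 25.15
tool_pos: [601.3, 158.9, 51.6]
orientation: [[-0.573, 0.82, 0.002], [0.82, 0.573, 0.0], [-0.001, 0.002, -1.0]]
wrist_force: [-0.1, -0.2, -0.5]
grip_width: 35.0
finger_force: 39.6
```

>>> drive_tool:
  commands:
    - [0,0,0,0,0,0.003,-1]
    - [0,0,0,0,0,0.006,-1]
    - [0,0,0,0,0,0.01,-1]
    - [0,0,0,0,0,0.01,-1]

```text
t: 25.55
tool_pos: [600.5, 158.9, 48.6]
orientation: [[-0.573, 0.82, -0.0], [0.82, 0.573, 0.0], [0.0, -0.0, -1.0]]
wrist_force: [-0.1, -0.1, -1.3]
grip_width: 35.2
finger_force: 39.6
```

>>> drive_tool:
  commands:
    - [0,0,0,0,0,0.003,-1]
    - [0,0,0,0,0,0.004,-1]
    - [0,0,0,0,0,0.004,-1]

```text
t: 25.85
tool_pos: [600.4, 158.9, 47.7]
orientation: [[-0.573, 0.82, -0.0], [0.82, 0.573, -0.0], [0.0, -0.0, -1.0]]
wrist_force: [-0.1, 0.0, -2.3]
grip_width: 34.8
finger_force: 39.6
```

>>> drive_tool:
  commands:
    - [0,0,0,0,0,0.003,-1]
    - [0,0,0,0,0,0.005,-1]
    - [0,0,0,0,0,0.005,-1]

```text
t: 26.15
tool_pos: [600.5, 158.9, 46.7]
orientation: [[-0.573, 0.82, -0.0], [0.82, 0.573, -0.0], [0.0, -0.0, -1.0]]
wrist_force: [0.2, 1.3, -0.9]
grip_width: 35.0
finger_force: 39.6
```

>>> drive_tool:
  commands:
    - [0,0,0,0,0,0.003,-1]
    - [0,0,0,0,0,0.004,-1]
    - [0,0,0,0,0,0.004,-1]

```text
t: 26.45
tool_pos: [600.7, 159.0, 46.5]
orientation: [[-0.573, 0.82, 0.0], [0.82, 0.573, 0.0], [-0.0, 0.0, -1.0]]
wrist_force: [-1.4, -0.2, 3.2]
grip_width: 34.9
finger_force: 39.9
```

Contact. Release, retreat and head for the dropper at (564.1, -245.2).

>>> drive_tool:
  commands:
    - [0,0,0,0,0,0,1]
    - [0,0,0,0,0,0,1]
    - [0,0,0,0,0,0,1]
    - [0,0,0,0,0,0,1]
    - [0,0,0,0,0,-0.2,1]
    - [0,0,0,0,0,-0.4,1]
    - [0,0,0,0,0,-0.6,1]
    - [0,0,0,0,0,-0.65,1]

```text
t: 27.25
tool_pos: [604.2, 159.4, 182.3]
orientation: [[-0.573, 0.819, 0.011], [0.82, 0.573, 0.001], [-0.005, 0.01, -1.0]]
wrist_force: [1.1, -0.2, 0.3]
grip_width: 85.5
finger_force: 0.0
```

```bash
python3 -c "
from h import *
t=np.load('p.npz')['t'];go([564.1,-245.2,180],t[2]+np.pi)"
```

```text
turn [ 0.0024  0.0026 -0.217 ] shift [-1.5428 -1.3237  0.0067] j6 -0.49 at [604.2 159.4 182.3] F [ 1.1 -0.2  0.3] w 85.5 t 27.25
```

>>> drive_tool:
  commands:
    - [0,0,0,-0.77,-0.66,0,1]
    - [0,0,0,-0.77,-0.66,0,1]
    - [0,0,0,-0.77,-0.66,0,1]
    - [0,0,0,-0.77,-0.66,0,1]
    - [0,0,0,-0.77,-0.66,0,1]

```text
t: 27.75
tool_pos: [579.6, -48.6, 175.1]
orientation: [[-0.567, 0.823, -0.001], [0.823, 0.567, -0.002], [-0.001, -0.002, -1.0]]
wrist_force: [-0.5, 0.3, 0.6]
grip_width: 85.7
finger_force: 0.0
```

>>> drive_tool:
  commands:
    - [0,0,-0.217,-0.77,-0.66,0,1]
    - [0,0,-0.217,-0.77,-0.66,0,1]
    - [0,0,-0.217,-0.77,-0.66,0,1]
    - [0,0,-0.217,-0.77,-0.66,0,1]
    - [0,0,-0.217,-0.77,-0.66,0,1]
    - [0,0,-0.217,-0.77,-0.66,0,1]
    - [0,0,-0.217,-0.77,-0.66,0,1]

```text
t: 28.45
tool_pos: [560.4, -243.7, 175.1]
orientation: [[-0.961, 0.278, -0.001], [0.278, 0.961, 0.002], [0.001, 0.001, -1.0]]
wrist_force: [-0.7, 0.2, -0.7]
grip_width: 85.6
finger_force: 0.0
```

```bash
python3 -c "
from h import *
t=np.load('p.npz')['t'];go([564.1,-245.2,44],t[2]+np.pi)"
```

```text
turn [ 0.0004 -0.0005 -0.0008] shift [-0.0207 -0.0031  0.6556] j6 -1.84 at [ 560.4 -243.7  175.1] F [-0.7  0.2 -0.7] w 85.6 t 28.45
```

>>> drive_tool:
  commands:
    - [0,0,-0.001,-0.018,0,0.15,1]
    - [0,0,-0.001,-0.018,0,0.3,1]
    - [0,0,-0.001,-0.018,0,0.42,1]
    - [0,0,-0.001,-0.018,0,0.52,1]
    - [0,0,-0.001,-0.018,0,0.59,1]
    - [0,0,-0.001,-0.018,0,0.63,1]
    - [0,0,-0.001,-0.018,0,0.65,1]
    - [0,0,-0.001,-0.018,0,0.65,1]

```text
t: 29.25
tool_pos: [564.4, -245.5, 46.1]
orientation: [[-0.962, 0.272, 0.0], [0.272, 0.962, -0.0], [-0.0, 0.0, -1.0]]
wrist_force: [-0.1, -0.2, -0.3]
grip_width: 85.7
finger_force: 0.0
```

>>> drive_tool:
  commands:
    - [0,0,0,0,0,0,-1]
    - [0,0,0,0,0,0,-1]
    - [0,0,0,0,0,0,-1]
    - [0,0,0,0,0,0,-1]
    - [0,0,0,0,0,0,-1]
    - [0,0,0,0,0,0,-1]
    - [0,0,0,0,0,0,-1]
    - [0,0,0,0,0,0,-1]
    - [0,0,0,0,0,0,-1]
    - [0,0,0,0,0,0,-1]
  newtons: 30

```text
t: 30.25
tool_pos: [564.5, -246.0, 46.5]
orientation: [[-0.962, 0.272, 0.001], [0.272, 0.962, -0.001], [-0.001, -0.0, -1.0]]
wrist_force: [0.2, -0.5, 5.4]
grip_width: 24.0
finger_force: 29.6
```

>>> drive_tool:
  commands:
    - [0,0,0,0,0,-0.05,-1]
    - [0,0,0,0,0,-0.15,-1]
    - [0,0,0,0,0,-0.3,-1]
    - [0,0,0,0,0,-0.45,-1]
    - [0,0,0,0,0,-0.6,-1]
    - [0,0,0,0,0,-0.75,-1]
    - [0,0,0,0,0,-0.75,-1]

```text
t: 30.95
tool_pos: [566.6, -247.5, 201.5]
orientation: [[-0.962, 0.272, 0.008], [0.272, 0.962, -0.005], [-0.009, -0.003, -1.0]]
wrist_force: [0.6, 0.3, 1.1]
grip_width: 23.3
finger_force: 29.4
```

```bash
python3 -c "
from h import *
k=np.load('p.npz')['k'];go([529.2,260.5,195],k[2])"
```

```text
turn [1.000e-04 3.100e-03 2.185e-01] shift [0.872  2.3929 0.0176] j6 -1.85 at [ 566.6 -247.5  201.5] F [0.6 0.3 1.1] w 23.3 t 30.95
```

>>> drive_tool:
  commands:
    - [0,0,0,0.04,0.1,0,-1]
    - [0,0,0,0.11,0.3,0,-1]
    - [0,0,0,0.19,0.52,0,-1]
    - [0,0,0,0.27,0.74,0,-1]
    - [0,0,0,0.33,0.9,0,-1]

```text
t: 31.45
tool_pos: [546.8, -50.7, 193.4]
orientation: [[-0.963, 0.271, -0.005], [0.271, 0.963, 0.002], [0.006, 0.001, -1.0]]
wrist_force: [1.0, 0.3, -0.7]
grip_width: 23.9
finger_force: 29.5
```

>>> drive_tool:
  commands:
    - [0,0,0,0.08,0.21,0,-1]
    - [0,0,0,0.16,0.43,0,-1]
    - [0,0,0,0.24,0.65,0,-1]
    - [0,0,0,0.29,0.8,0,-1]

```text
t: 31.85
tool_pos: [534.2, 118.6, 193.5]
orientation: [[-0.963, 0.27, -0.005], [0.27, 0.963, 0.001], [0.005, -0.001, -1.0]]
wrist_force: [-0.1, -0.4, -0.4]
grip_width: 23.9
finger_force: 29.5
```

>>> drive_tool:
  commands:
    - [0,0,0.04,0.07,0.18,0,-1]
    - [0,0,0.08,0.12,0.34,0,-1]
    - [0,0,0.12,0.18,0.5,0,-1]
    - [0,0,0.16,0.22,0.61,0,-1]
    - [0,0,0.2,0.24,0.67,0,-1]
    - [0,0,0.218,0.25,0.69,0,-1]
    - [0,0,0.218,0.25,0.69,0,-1]
    - [0,0,0.218,0.25,0.69,0,-1]

```text
t: 32.65
tool_pos: [525.2, 261.4, 194.2]
orientation: [[-0.574, 0.819, -0.003], [0.819, 0.574, -0.001], [0.001, -0.003, -1.0]]
wrist_force: [0.4, -0.1, 0.2]
grip_width: 23.6
finger_force: 29.5
```

```bash
python3 -c "
from h import *
k=np.load('p.npz')['k'];go([529.2,260.5,43.5],k[2])
c=manip.camera('wrist');cv2.imwrite('pics/w3.png',c['image'])"
```

```text
turn [-0.0011 -0.0003  0.0011] shift [-0.0158  0.0162  0.7535] j6 -0.3 at [525.2 261.4 194.2] F [ 0.4 -0.1  0.2] w 23.6 t 32.65
```

View pics/w3.png

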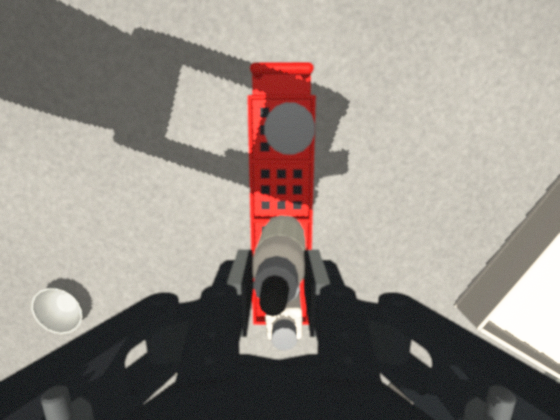

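The wrist view shows the jar in the handle cell, cap at (290,128), slightly right of centre. Cell 2 is free (holes around (281,189)) and the square's cap is at (283,333). The tall bottle is hidden behind the dropper in hand, so I'll check it from the scene camera.

```bash
python3 -c "
from h import *
k=np.load('p.npz')['k'];c=manip.camera('wrist')
p=manip.sense()['tool_pos'];print(proj(c,np.array([[p[0],p[1],4]])),proj(c,place(k,[[0,93,4],[0,31,4]])))
k2,r=fit([(c,[[0,93,4],[0,31,4]],np.array([[281,128],[281,189]]))],k);print(k2,r.round(1).tolist(),place(k2,[[0,31,0]]).round(1))
s=manip.camera('scene')['image'];b=manip.camera('side')['image']
cv2.imwrite('pics/s2.png',np.hstack([cv2.resize(s[180:280,320:440],(480,400),interpolation=2),cv2.resize(b[90:190,180:260+0],(320,400),interpolation=2)]))"
```

```text
[[279.51206113 187.14153647]] [[281.99864088 129.11651863]
 [281.61806724 189.17041685]]
[546.10219293 235.39797102   0.61415266] [[0.0, 0.4], [-0.0, -0.5]] [[528.2 260.7   0. ]]
```

View pics/s2.png

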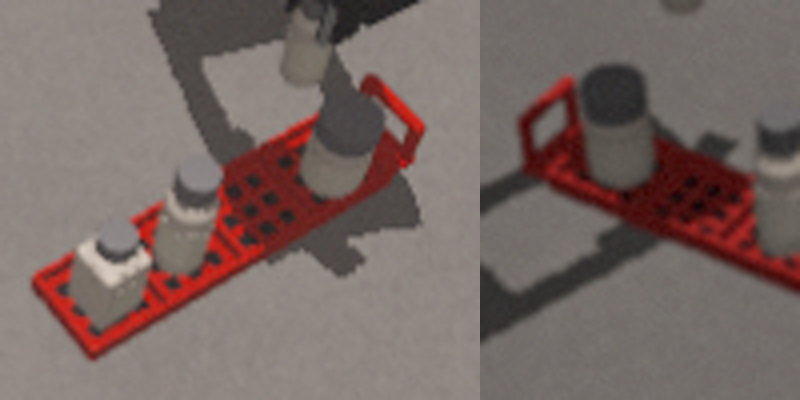

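The jar, tall and square bottles all stand upright in their cells, and the rack pose is confirmed. Now I'll lower the dropper.

>>> drive_tool:
  commands:
    - [0,0,0,-0.014,0.008,0.1,-1]
    - [0,0,0,-0.014,0.008,0.25,-1]
    - [0,0,0,-0.014,0.008,0.4,-1]
    - [0,0,0,-0.014,0.008,0.52,-1]
    - [0,0,0,-0.014,0.008,0.62,-1]
    - [0,0,0,-0.014,0.008,0.68,-1]
    - [0,0,0,-0.014,0.008,0.715,-1]
    - [0,0,0,-0.014,0.008,0.735,-1]
    - [0,0,0,-0.014,0.008,0.74,-1]
    - [0,0,0,-0.014,0.008,0.74,-1]

```text
t: 33.85
tool_pos: [530.5, 260.4, 48.9]
orientation: [[-0.573, 0.82, 0.002], [0.82, 0.573, 0.001], [-0.001, 0.002, -1.0]]
wrist_force: [-0.5, 0.0, -0.0]
grip_width: 23.6
finger_force: 29.5
```

>>> drive_tool:
  commands:
    - [0,0,0,0,0,0.003,-1]
    - [0,0,0,0,0,0.006,-1]
    - [0,0,0,0,0,0.009,-1]
    - [0,0,0,0,0,0.009,-1]

```text
t: 34.25
tool_pos: [529.8, 260.2, 46.3]
orientation: [[-0.573, 0.82, 0.0], [0.82, 0.573, 0.0], [-0.0, 0.0, -1.0]]
wrist_force: [-0.1, 0.5, 0.2]
grip_width: 23.4
finger_force: 29.5
```

>>> drive_tool:
  commands:
    - [0,0,0,0,0,0.003,-1]
    - [0,0,0,0,0,0.004,-1]
    - [0,0,0,0,0,0.004,-1]

```text
t: 34.55
tool_pos: [529.7, 260.1, 45.3]
orientation: [[-0.573, 0.82, -0.0], [0.82, 0.573, -0.0], [0.0, -0.0, -1.0]]
wrist_force: [0.1, 0.1, -0.3]
grip_width: 23.4
finger_force: 29.5
```

>>> drive_tool:
  commands:
    - [0,0,0,0,0,0.003,-1]
    - [0,0,0,0,0,0.006,-1]
    - [0,0,0,0,0,0.006,-1]

```text
t: 34.85
tool_pos: [529.6, 260.1, 44.0]
orientation: [[-0.573, 0.82, -0.0], [0.82, 0.573, -0.0], [0.0, -0.0, -1.0]]
wrist_force: [-0.3, -0.1, -0.2]
grip_width: 23.6
finger_force: 29.5
```

>>> drive_tool:
  commands:
    - [0,0,0,0,0,0.002,-1]
    - [0,0,0,0,0,0.004,-1]
    - [0,0,0,0,0,0.004,-1]

```text
t: 35.15
tool_pos: [529.9, 260.2, 43.7]
orientation: [[-0.573, 0.82, 0.0], [0.82, 0.573, -0.0], [-0.0, 0.0, -1.0]]
wrist_force: [0.1, 0.1, 0.9]
grip_width: 23.6
finger_force: 29.7
```

>>> drive_tool:
  commands:
    - [0,0,0,0,0,0.003,-1]
    - [0,0,0,0,0,0.003,-1]

```text
t: 35.35
tool_pos: [530.2, 260.2, 43.5]
orientation: [[-0.573, 0.82, 0.001], [0.82, 0.573, 0.0], [-0.0, 0.001, -1.0]]
wrist_force: [-1.7, -0.0, 3.7]
grip_width: 23.7
finger_force: 30.1
```

>>> drive_tool:
  commands:
    - [0,0,0,0,0,0,1]
    - [0,0,0,0,0,0,1]
    - [0,0,0,0,0,0,1]
    - [0,0,0,0,0,0,1]
    - [0,0,0,0,0,-0.15,1]
    - [0,0,0,0,0,-0.35,1]
    - [0,0,0,0,0,-0.6,1]
    - [0,0,0,0,0,-0.85,1]
    - [0,0,0,0,0,-1,1]

```text
t: 36.25
tool_pos: [531.4, 260.8, 247.8]
orientation: [[-0.573, 0.82, 0.007], [0.82, 0.573, 0.002], [-0.002, 0.007, -1.0]]
wrist_force: [0.3, -0.0, 0.8]
grip_width: 85.5
finger_force: 0.0
```

>>> drive_tool:
  commands:
    - [0,0,0,-0.7,0,-0.1,1]
    - [0,0,0,-0.7,0,-0.1,1]
    - [0,0,0,-0.7,0,-0.1,1]
    - [0,0,0,-0.7,0,-0.1,1]
    - [0,0,0,-0.7,0,-0.1,1]
    - [0,0,0,-0.7,0,-0.1,1]

```text
t: 36.85
tool_pos: [609.2, 146.2, 262.1]
orientation: [[-0.574, 0.819, -0.001], [0.819, 0.574, 0.0], [0.001, -0.001, -1.0]]
wrist_force: [0.0, 0.3, 1.0]
grip_width: 85.5
finger_force: 0.0
```

```bash
python3 -c "
from h import *
w=manip.camera('wrist')['image'];b=manip.camera('side')['image']
cv2.imwrite('pics/f.png',np.hstack([cv2.resize(w[0:300,160:400],(400,500),interpolation=2),cv2.resize(b[95:185,185:305],(400,500//1),interpolation=2)]))"
```

```text
(no output)
```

View pics/f.png

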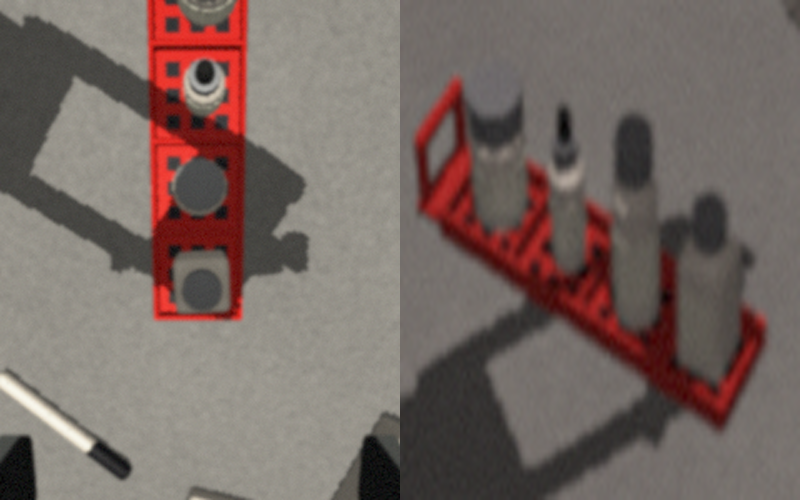

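All four bottles stand upright inside their cells. From the rack handle they run jar, dropper, tall, square. I'll hand the job in.

```bash
python3 -c "
from station import manip
print(manip.sign_off())"
```

```text
the job is handed in; nothing more can be done
None
```

The four bottles now stand upright in the red fridge rack in their original order (jar, dropper, tall and square, counting from the handle), each set down on its cell floor, and the job is handed in at about 37 s of robot time.

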